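Put the ink bottles back on their drip dishes

ROBOT

A 7-joint arm with a two-finger parallel gripper is mounted at the origin on the work surface. World frame = base frame: x ahead of the robot, y to its left, z up, the work surface at z = 0. Lengths are in m, angles in rad, forces in N, time in s.
With the tool pointing down it reaches from about 0.375 to 0.925 m from the base axis. Payload 3.1 kg.
Tool frame: the origin (TCP) lies between the finger pads; the fingertips stand 19 mm ahead of it and the grasp point (between the pads) is the TCP; z points along the fingers, y is the line along which they close (so a half turn about z gives the same grasp; the last joint's range is limited). The gripper opens to 85 mm and grips with 20 to 120 N. Pads are 22 mm wide; open, the fingers measure 114 mm over their backs; the gripper's body (76 mm by 85 mm) begins 54 mm behind the grasp point. The pads swing forward as they close: fully open they stand 13 mm farther back than shut.
Start: joints at [1.054, 0.383, 0.044, 1.598, -0.018, 1.161, -0.05], TCP at [0.264, -0.594, 0.25] pointing down, gripper open.
Joint ranges: [-2.61, 2.61], [-0.41, 2.15], [-1.48, 1.57], [0, 2.5], [-1.57, 4.71], [0.05, 1.97], [-2.85, 2.85]. Speed limits (rad/s): [2.79, 2.79, 3.14, 3.14, 3.14, 3.14, 3.14].

INTERFACE

Orientations are given as a unit quaternion [x, y, z, w].
In Python, from bench import move_ptp, movel, move_j, move_gripper, pause, inverse_kinematics, read_camera, camera_params, MotionError, sign_off, look_for, tip_of, read_time_s, read_qpos, read_joint_vel, read_effort, read_eef_pos, read_tcp_rot, read_ft_force, read_ft_torque, read_finger_gap, read_grasp_force gives the robot as it stands. Calls block until the motion is done:
- move_ptp(position, orientation): joint-space move of the TCP to a pose.
- movel(position, orientation=None, speed=0.15): straight line of the TCP; orientation=None keeps the orientation; speed is the mean speed in m/s.
- move_j(angles): joint-space move.
- move_gripper(opening, effort=None): finger opening in m; effort is the grip in N (None keeps the last); returns when the fingers have stopped.
- pause(seconds).
- inverse_kinematics(position, orientation): joint angles nearest the present ones, or None.
- read_camera(name): name is "scene" or "top" or "wrist"; returns the picture (400x640x3 uint8, red, green, blue); there is no depth.
- camera_params(name): a dict with "K" (3x3 intrinsics, pixels), "camera_from_world" (4x4, takes a point from world to camera coordinates). Camera axes: x right, y down, z forward; pixel columns grow to the right and rows downward; lengths in m; the calibration is good to about 2 mm. The wrist camera is an equidistant fisheye: a pixel r from the principal point sees the ray r / f radians off the axis. A picture is of the moment at which its call begins: read the wrist's pose just before it. camera_params takes no time and is no camera call; for the wrist camera it gives the pose at the moment of the call.
A pose or a line that the arm cannot do raises MotionError and nothing moves.
- sign_off(): hands the job in; it is judged then, once.
Trained networks look in the newest picture that a camera, given by its name, has taken for a name from the list of things; names that differ only in an ending like _2 or _b are one class to them, and where a whole thing is asked for, a point or a joint stands for the part that bears it (a point fixed in the world has none). Each returns a list of dicts, best first, with "confidence" (0 to 1); they miss things now and then, are a little off and sometimes report something else, mostly with a low value. They report only what shows in the picture. A call takes as long as a camera call.
- look_for(camera, name): "at" ([column, row] in pixels, amid what is visible of it).
- tip_of(camera, name): "at" ([column, row] in pixels: a listed point, or the origin of a listed thing).
Readings, each from a call of its own:
- read_time_s(): time.
- read_qpos(): joint angles.
- read_joint_vel(): joint speeds.
- read_effort(): joint torques, N m.
- read_eef_pos(): TCP position.
- read_tcp_rot(): TCP orientation.
- read_ft_force(): force on the tool from outside, world axes, zero at the start.
- read_ft_torque(): the same for the moment, N m.
- read_finger_gap(): finger opening in m.
- read_grasp_force(): force on a finger pad.
Only numpy, scipy, OpenCV 4.12 (cv2) and the standard library are available. Lean on these libraries where they do the work, as an engineer would, in place of code of your own. Each camera call takes 0.05 s, during which the arm holds its last target. There are 200 camera calls.

TASK

The writing is done: put each of the four ink bottles back on the drip dish whose floor is glazed in its own colour, standing flat in the middle of the dish, inside the lip. Keep the bottles upright and set them down gently, and leave the wax seal and the marble paperweight where they stand.

Things in the scene. Friction and masses are not known exactly. Their poses are not given: they have to be found in the camera images.
- red_bottle_c (a point): the red ink bottle: a closed, upright round glass bottle with a paper band, body 44 mm in diameter with plain upright walls from its underside up to 40 mm, then a neck and a red screw cap 30 mm in diameter from 46 to 62 mm; about 130 g, loose. This point is its centre, on its axis and 31 mm above its underside; its z axis points up.
- blue_bottle_c (a point): the blue ink bottle: a closed, upright square glass bottle, body 42 x 42 mm wide with plain upright walls from its underside up to 40 mm, sides along its own x and y axes, then a neck and a blue screw cap 30 mm in diameter from 46 to 62 mm; about 130 g, loose. This point is its centre, on its axis and 31 mm above its underside; its z axis points up.
- ochre_bottle_c (a point): the yellow ochre ink bottle: a closed, upright round glass bottle with a paper band, body 44 mm in diameter with plain upright walls from its underside up to 40 mm, then a neck and a yellow ochre screw cap 30 mm in diameter from 46 to 62 mm; about 130 g, loose. This point is its centre, on its axis and 31 mm above its underside; its z axis points up.
- black_bottle_c (a point): the black ink bottle: a closed, upright square glass bottle, body 42 x 42 mm wide with plain upright walls from its underside up to 40 mm, sides along its own x and y axes, then a neck and a black screw cap 30 mm in diameter from 46 to 62 mm; about 130 g, loose. This point is its centre, on its axis and 31 mm above its underside; its z axis points up.
- red_dish: the red drip dish: a low stoneware dish, its floor glazed red, its lip bare and sand-coloured; round, 78 mm in diameter outside and 68 mm inside its lip; its floor is 4 mm and the top of its lip 8 mm above the desk; it does not move. Origin: centre of its underside, on the desk; z up.
- blue_dish: the blue drip dish: a low stoneware dish, its floor glazed blue, its lip bare and sand-coloured; square, 78 mm wide outside and 68 mm inside its lip, sides along its own x and y axes; its floor is 4 mm and the top of its lip 8 mm above the desk; it does not move. Origin: centre of its underside, on the desk; z up.
- ochre_dish: the yellow ochre drip dish: a low stoneware dish, its floor glazed yellow ochre, its lip bare and sand-coloured; round, 78 mm in diameter outside and 68 mm inside its lip; its floor is 4 mm and the top of its lip 8 mm above the desk; it does not move. Origin: centre of its underside, on the desk; z up.
- black_dish: the black drip dish: a low stoneware dish, its floor glazed black, its lip bare and sand-coloured; square, 78 mm wide outside and 68 mm inside its lip, sides along its own x and y axes; its floor is 4 mm and the top of its lip 8 mm above the desk; it does not move. Origin: centre of its underside, on the desk; z up.
- seal_c (a point): wax seal standing on its brass die among the bottles: 28 mm in diameter, 82 mm high, turned dark wooden handle, loose. This point is half-way up, 41 mm above the desk. To be left alone.
- paperweight_c (a point): white marble dome paperweight with a small steel button on top among the bottles: 52 mm in diameter, 32 mm high, loose. This point is on its axis, 16 mm above the desk. To be left alone.

How it is judged:
At the end, for the whole second after the job is handed in: Every bottle stands upright (within 0.08 rad) and still on the floor of the dish of its own colour (height within 4 mm), its axis within 14 mm of the dish's centre, released (horizontal distance between red_bottle_c and red_dish below 0.014 m and z of red_bottle_c in the frame of red_dish between 0.031 and 0.039 m and angle between each of red_bottle_c, blue_bottle_c, ochre_bottle_c, black_bottle_c's own z axis and vertical below 0.08 rad and linear speed of each of red_bottle, blue_bottle, ochre_bottle, black_bottle below 0.02 m/s and horizontal distance between blue_bottle_c and blue_dish below 0.014 m and z of blue_bottle_c in the frame of blue_dish between 0.031 and 0.039 m and horizontal distance between ochre_bottle_c and ochre_dish below 0.014 m and z of ochre_bottle_c in the frame of ochre_dish between 0.031 and 0.039 m and horizontal distance between black_bottle_c and black_dish below 0.014 m and z of black_bottle_c in the frame of black_dish between 0.031 and 0.039 m); the robot touches nothing.
It fails at once if an ink bottle falls free from more than about 15 mm above a dish (its centre over 50 mm above the desk with nothing touching it) ((height (world z) of red_bottle_c above 0.05 m and contact force between red_bottle and anything else below 0.01 N) or (height (world z) of blue_bottle_c above 0.05 m and contact force between blue_bottle and anything else below 0.01 N) or (height (world z) of ochre_bottle_c above 0.05 m and contact force between ochre_bottle and anything else below 0.01 N) or (height (world z) of black_bottle_c above 0.05 m and contact force between black_bottle and anything else below 0.01 N)).
It fails at once if an ink bottle is tipped more than 40 degrees (angle between any of red_bottle_c, blue_bottle_c, ochre_bottle_c, black_bottle_c's own z axis and vertical above 0.7 rad).
It fails at once if an ink bottle is pressed or banged onto a dish with more than 40 N (contact force between any of red_bottle, blue_bottle, ochre_bottle, black_bottle and red_dish above 40 N or contact force between any of red_bottle, blue_bottle, ochre_bottle, black_bottle and blue_dish above 40 N or contact force between any of red_bottle, blue_bottle, ochre_bottle, black_bottle and ochre_dish above 40 N or contact force between any of red_bottle, blue_bottle, ochre_bottle, black_bottle and black_dish above 40 N).
It fails at once if the seal or the paperweight is knocked over or pushed more than 30 mm (distance of any of seal_c, paperweight_c from where it was at the start of the episode above 0.03 m or angle between any of seal_c, paperweight_c's own z axis and vertical above 0.5 rad).
It also fails if it takes over 112 s, if anything falls off the work surface, if the arm or the gripper's body presses on something with over 40 N, if the wrist force passes 120 N, or if a joint passes its speed limit or range.

## Working session

There is one attempt and no reset: what is moved stays moved. The work goes in short steps, each a Python script; the robot and the scene stay as the last script left them, time stands still between calls to the robot, and variables do not carry over. Pictures are saved under pics/ and viewed, at most 14 in all, crops included, and the job is handed in when it is done.

```bash
mkdir -p pics; cat > h.py <<'E'
from bench import *
import numpy as np, cv2
def ray(cam,uv,P=None):
    P=P or camera_params(cam); K=np.array(P["K"]); T=np.array(P["camera_from_world"])
    x=(uv[0]-K[0,2])/K[0,0]; y=(uv[1]-K[1,2])/K[1,1]
    if cam=="wrist":
        r=np.hypot(x,y); s=np.sin(r)/max(r,1e-9); d=np.array([x*s,y*s,np.cos(r)])
    else: d=np.array([x,y,1.])
    R=T[:3,:3]; return -R.T@T[:3,3], R.T@d
def onz(cam,uv,z,P=None):
    o,d=ray(cam,uv,P); return (o+d*(z-o[2])/d[2])[:2]
C=["red","blue","ochre","black"]
def save(cam,n):
    im=read_camera(cam); cv2.imwrite(f"pics/{n}.png",im[:,:,::-1]); return im
E
python3 - <<'E'
from h import *
for cam in ["top","scene"]:
    save(cam,cam+"0")
    for n,z in [(c+"_bottle_c",.031) for c in C]+[(c+"_dish",0) for c in C]+[("seal_c",.041),("paperweight_c",.016)]:
        r=tip_of(cam,n)
        print(cam,n,[(np.round(q["at"]).astype(int).tolist(),round(q["confidence"],2),onz(cam,q["at"],z).round(3).tolist()) for q in r[:2]])
print(read_tcp_rot(),read_eef_pos(),read_time_s())
E
```

```text
top red_bottle_c [([317, 218], 0.67, [0.46, -0.014])]
top blue_bottle_c [([190, 221], 0.84, [0.454, 0.322])]
top ochre_bottle_c [([434, 170], 0.68, [0.587, -0.331])]
top black_bottle_c [([262, 156], 0.58, [0.629, 0.134])]
top red_dish [([260, 218], 0.87, [0.464, 0.141]), ([435, 170], 0.22, [0.593, -0.342])]
top blue_dish [([372, 222], 0.79, [0.45, -0.163])]
top ochre_dish [([203, 173], 0.88, [0.588, 0.297]), ([371, 224], 0.28, [0.446, -0.159])]
top black_dish [([434, 170], 0.55, [0.593, -0.339])]
top seal_c [([370, 173], 0.71, [0.579, -0.156])]
top paperweight_c [([434, 221], 0.49, [0.452, -0.329])]
scene red_bottle_c []
scene blue_bottle_c [([446, 173], 0.76, [0.458, 0.312])]
scene ochre_bottle_c [([312, 239], 0.83, [0.622, -0.012]), ([244, 228], 0.36, [0.579, -0.148])]
scene black_bottle_c [([386, 230], 0.94, [0.614, 0.14]), ([457, 222], 0.26, [0.606, 0.29])]
scene red_dish [([373, 187], 0.56, [0.458, 0.145])]
scene blue_dish [([244, 195], 0.64, [0.452, -0.154])]
scene ochre_dish [([457, 223], 0.67, [0.585, 0.305])]
scene black_dish [([154, 254], 0.67, [0.604, -0.331])]
scene seal_c [([242, 227], 0.77, [0.585, -0.149])]
scene paperweight_c [([164, 196], 0.86, [0.453, -0.331])]
[ 9.78150183e-01  2.07899542e-01  2.92399279e-06 -2.33753615e-05] [ 0.26434587 -0.59380313  0.25027617] 1.1
```

View pics/top0.png

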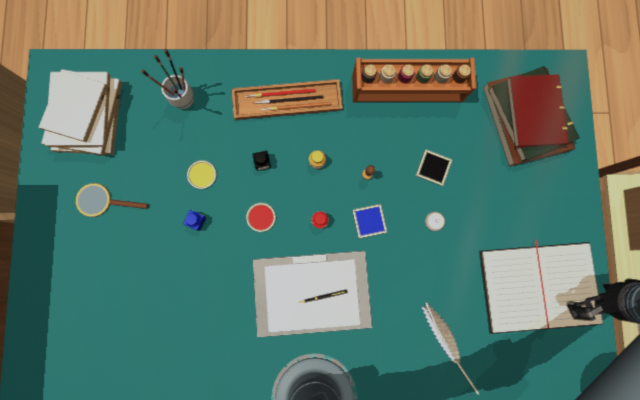

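View pics/scene0.png

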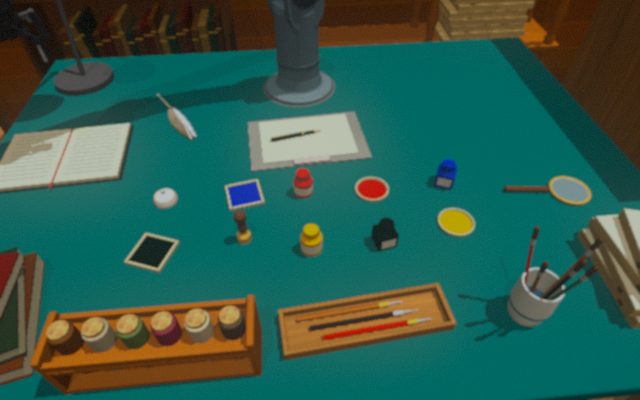

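Top view: bottles red (320,219), blue (195,220), ochre (317,159) and black (262,160). Dishes are red (260,217), ochre (201,174), blue (370,221, yawed) and black (434,167, yawed). Everything is spaced well apart. Next I'll look from close by, over a bottle and over each square dish.

```bash
cat >> h.py <<'E'
def q(a): return [float(np.cos(a/2)),float(np.sin(a/2)),0.,0.]
def hover(x,y,a,z=.2): move_ptp([x,y,z],q(a))
def refine(names):
    """wrist tip_of, world xy"""
    P=camera_params("wrist"); read_camera("wrist"); o={}
    for n in names:
        r=tip_of("wrist",n)
        o[n]=[(np.round(k["at"]).astype(int).tolist(),round(k["confidence"],2),onz("wrist",k["at"],.031 if "bottle" in n else 0.,P).round(4).tolist()) for k in r[:2]]
    return o
E
python3 - <<'E'
from h import *
hover(.598,-.335,0.4,.2); P=camera_params("wrist"); T=np.array(P["camera_from_world"]); print(-T[:3,:3].T@T[:3,3],T[2,:3]); save("wrist","w_black"); 
print(refine(["black_dish"]),read_qpos().round(2))
hover(.451,-.159,0.4,.2); save("wrist","w_blue"); print(refine(["blue_dish","red_bottle_c"]),read_qpos().round(2))
print(read_time_s())
a,b=[cv2.imread(f"pics/w_{n}.png") for n in("black","blue")]; cv2.imwrite("pics/w1.png",np.vstack([cv2.resize(a,(480,300)),cv2.resize(b,(480,300))]))
E
```

```text
[ 0.66275755 -0.30970835  0.32360856] [-0.25745833 -0.10987639 -0.96002208]
{'black_dish': [([323, 171], 0.63, [0.6046, -0.333])]} [ 0.53  0.5  -0.1   1.54  0.06  1.11 -0.76]
{'blue_dish': [([316, 176], 0.81, [0.4534, -0.1508]), ([105, 82], 0.73, [0.467, 0.1391])], 'red_bottle_c': [([198, 130], 0.74, [0.4588, -0.0216])]} [ 0.43  0.13 -0.18  2.04  0.03  0.98 -0.94]
3.9333
```

View pics/w1.png

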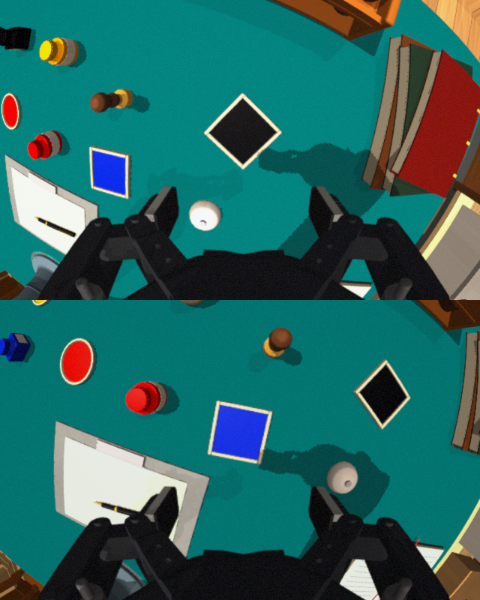

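Top half: the black dish is near (242,130), a diamond in this view. Bottom half: the blue dish is near (240,432), and the red bottle is clear of it. The floor contours are sharp, so I'll fit the dishes by contour on their plane and look closely at each bottle.

```bash
cat >> h.py <<'E'
import pickle
def rect(mask,P,z):
    cs,_=cv2.findContours(mask.astype(np.uint8),cv2.RETR_EXTERNAL,cv2.CHAIN_APPROX_NONE)
    c=max(cs,key=cv2.contourArea)[:,0]
    w=np.array([onz("wrist",p,z,P) for p in c])*1000
    return cv2.minAreaRect(w.astype(np.float32))
def rgbmask(im,col):
    h,s,v=[k.astype(int) for k in cv2.split(cv2.cvtColor(im,cv2.COLOR_RGB2HSV))]
    m={"red":((h<8)|(h>172))&(s>150)&(v>90),"blue":(h>108)&(h<135)&(s>140)&(v>60),"ochre":(h>20)&(h<33)&(s>140)&(v>100),"black":(v<60)&(s<110)}[col]
    m[235:]=0; return m
def near(mask,uv,r=75):
    k=np.zeros_like(mask); u,v=map(int,uv); sl=np.s_[max(0,v-r):v+r,max(0,u-r):u+r]; k[sl]=mask[sl]
    n,l,st,ce=cv2.connectedComponentsWithStats(k.astype(np.uint8))
    big=[i for i in range(1,n) if st[i,4]>300]
    return l==min(big,key=lambda i:np.hypot(*(ce[i]-uv)))
E
python3 - <<'E'
from h import *
D=dict(blue=(.451,-.159),red=(.461,.143),ochre=(.587,.301),black=(.598,-.335))
B=dict(red=(.457,-.016),ochre=(.62,-.012),black=(.62,.138),blue=(.456,.318))
rec={}
def go(kind,c,xy):
    hover(*xy,0.2); P=camera_params("wrist"); im=read_camera("wrist")
    n=c+("_dish" if kind=="d" else "_bottle_c"); r=tip_of("wrist",n)
    rec[kind+c]=(im,P,r); at=[k for k in r]
    s=[(np.round(k["at"]).astype(int).tolist(),round(k["confidence"],2),onz("wrist",k["at"],.031 if kind=="b" else 0,P).round(4).tolist()) for k in r[:2]]
    print(kind,c,s, end=" ")
    if kind=="d" and r:
        print(rect(near(rgbmask(im,c),r[0]["at"]),P,.004),end="")
    print()
for k,c in [("d","blue"),("b","red"),("d","red"),("b","ochre"),("b","black"),("d","ochre"),("b","blue")]:
    go(k,c,(D if k=="d" else B)[c])
go("d","black",D["black"])
pickle.dump(rec,open("rec.pkl","wb")); print(read_time_s())
cv2.imwrite("pics/w2.png",np.vstack([np.hstack([rec["b"+c][0][20:280,140:500,::-1] for c in p]) for p in (("red","ochre"),("black","blue"))]))
E
```

```text
d blue [([319, 176], 0.96, [0.4548, -0.1524])] ((454.37646484375, -153.11502075195312), (66.19841766357422, 67.52379608154297), 11.501565933227539)
b red [([325, 189], 0.69, [0.4552, -0.0162])] 
d red [([329, 179], 0.94, [0.4637, 0.138])] ((466.2647399902344, 140.31448364257812), (66.95873260498047, 67.7319107055664), 11.362236022949219)
b ochre [] 
b black [([328, 189], 0.87, [0.6176, 0.1368])] 
d ochre [([323, 183], 0.71, [0.5838, 0.3008]), ([616, 253], 0.58, [0.5713, -0.2224])] ((583.7699584960938, 302.42877197265625), (67.83110046386719, 67.94346618652344), 56.03392028808594)
b blue [([327, 186], 0.78, [0.4579, 0.3141])] 
d black [([327, 178], 0.97, [0.6014, -0.3342])] ((600.5044555664062, -335.1101989746094), (66.71471405029297, 66.35203552246094), 68.10051727294922)
11.5667
```

View pics/w2.png

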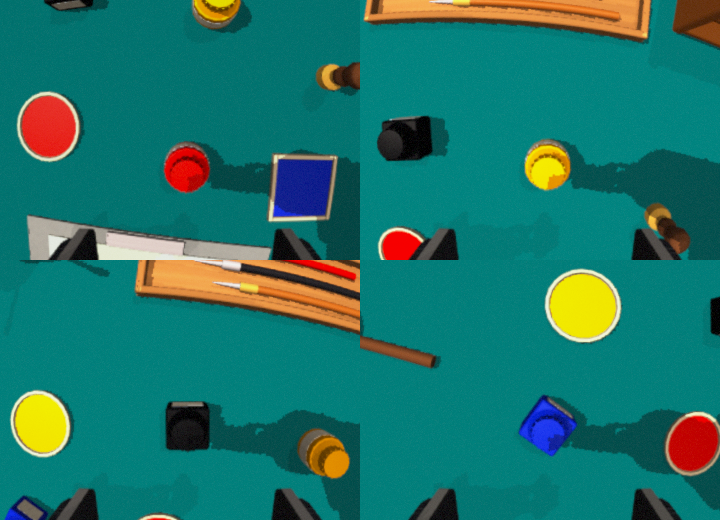

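Each bottle shows near (327,187) in its full wrist picture. Ochre was missed by the network but is at about (327,183). The black bottle looks almost aligned with the image, and the blue one is turned about 40°. I'll zoom in for the yaw of the square ones.

```bash
python3 - <<'E'
from h import *
rec=pickle.load(open("rec.pkl","rb"))
print(onz("wrist",(327,185),.031,rec["bochre"][1]).round(4))
out=[]
for c,z in (("black",.04),("blue",.04)):
    im,P,r=rec["b"+c]; 
    # rectified top-down view of plane z=.04 around bottle, 3 px/mm, right=-y, up=+x
    x0,y0=onz("wrist",r[0]["at"],.031,P); K=np.array(P["K"]);T=np.array(P["camera_from_world"])
    g=np.arange(-66,66)/2000.; gx,gy=np.meshgrid(x0-g,y0-g,indexing="ij")
    p=np.stack([gx,gy,np.full_like(gx,z)],-1)@T[:3,:3].T+T[:3,3]
    rr=np.hypot(p[...,0],p[...,1]); th=np.arctan2(rr,p[...,2])
    m=[(K[i,i]*th*p[...,i]/rr+K[i,2]).astype(np.float32) for i in (0,1)]
    o=cv2.remap(im,m[0],m[1],cv2.INTER_CUBIC); o=np.clip(o.astype(int)*(2 if c=="black" else 1),0,255).astype(np.uint8)
    o=cv2.resize(o,(396,396),interpolation=cv2.INTER_CUBIC)[:,:,::-1]; out.append(o); print(c,x0,y0)
cv2.imwrite("pics/y.png",np.hstack(out))
E
```

```text
[ 0.6211 -0.0115]
black 0.617620778829508 0.13678576630614317
blue 0.4578781271719477 0.31411644080737244
```

View pics/y.png

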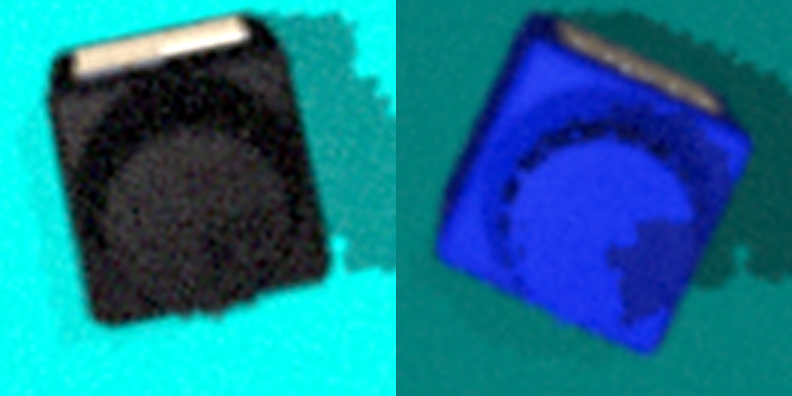

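Rectified view, 6 px/mm: the black shoulder's bottom edge runs (100,322)→(325,275), yaw ≈ +0.20. The blue edge runs (438,255)→(650,352), yaw ≈ −0.43. The centres agree with the network. Moving red first.

```bash
cat >> h.py <<'E'
def job(pk,pa,dk,da):
    hover(*pk,pa,.16); move_gripper(.085); movel([*pk,.029],speed=.1)
    move_gripper(0.02,50); print("gap",read_finger_gap(),read_grasp_force())
    movel([*pk,.16],speed=.1); print("lift gap",read_finger_gap(),read_grasp_force())
    move_ptp([*dk,.16],q(da)); movel([*dk,.045],speed=.1); f0=read_ft_force()[2]
    z=.037
    while z>.0315:
        movel([*dk,z],speed=.03); f=read_ft_force()[2]-f0
        if f>2: break
        z-=.0008
    print("touch",z,f); move_gripper(.062); move_gripper(.085)
    movel([*dk,.16],speed=.12); print(read_time_s())
E
python3 - <<'E'
from h import *
job((.456,-.016),.2,(.466,.140),.3)
print(refine(["red_bottle_c"])); save("wrist","w3")
E
```

```text
gap 0.0428745614270766 50.65902292728424
lift gap 0.04261731107851816 50.731932520866394
touch 0.03299999999999999 5.346700557185853
22.025
{'red_bottle_c': [([326, 199], 0.72, [0.465, 0.1381])]}
```

View pics/w3.png

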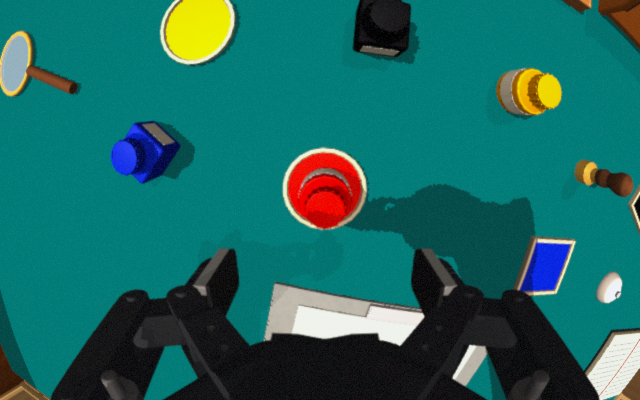

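The red bottle stands upright in the red dish at (325,190), released and centred to about 1–2 mm. Now ochre, black and blue.

```bash
python3 - <<'E'
from h import *
job((.621,-.0115),.2,(.584,.3024),.4); print(refine(["ochre_bottle_c"]))
job((.6175,.137),.2,(.6005,-.335),-.382); print(refine(["black_bottle_c"])); a=save("wrist","w4")
job((.458,.314),-.434,(.4545,-.153),.2); print(refine(["blue_bottle_c"])); b=save("wrist","w5")
hover(.3,-.5,.3,.3); print(read_qpos().round(2)); save("top","top1"); c=save("scene","scene1")
cv2.imwrite("pics/f.png",np.vstack([np.hstack([cv2.resize(i,(400,250)) for i in p]) for p in ((a,b),(c,cv2.imread("pics/top1.png")[:,:,::-1]))])[:,:,::-1])
E
```

```text
gap 0.04263532639427749 51.124409437179565
lift gap 0.04285378664088635 50.9181010723114
touch 0.03299999999999999 6.237645454160278
32.7083
{'ochre_bottle_c': [([323, 198], 0.65, [0.5825, 0.3034])]}
gap 0.04101904581843881 52.649211287498474
lift gap 0.04125249376834113 52.39768624305725
touch 0.03299999999999999 4.047141834622439
43.725
{'black_bottle_c': [([325, 201], 0.86, [0.5974, -0.3333]), ([162, 283], 0.19, [0.5774, -0.1413])]}
gap 0.04133348709996404 52.515002489089966
lift gap 0.041374034597841926 52.05265939235687
touch 0.03299999999999999 6.483329189646333
56.425
{'blue_bottle_c': [([326, 196], 0.82, [0.4558, -0.1533]), ([56, 135], 0.29, [0.4666, 0.1478])]}
[ 0.74  0.22  0.26  1.72 -0.06  1.21 -0.26]
```

View pics/f.png

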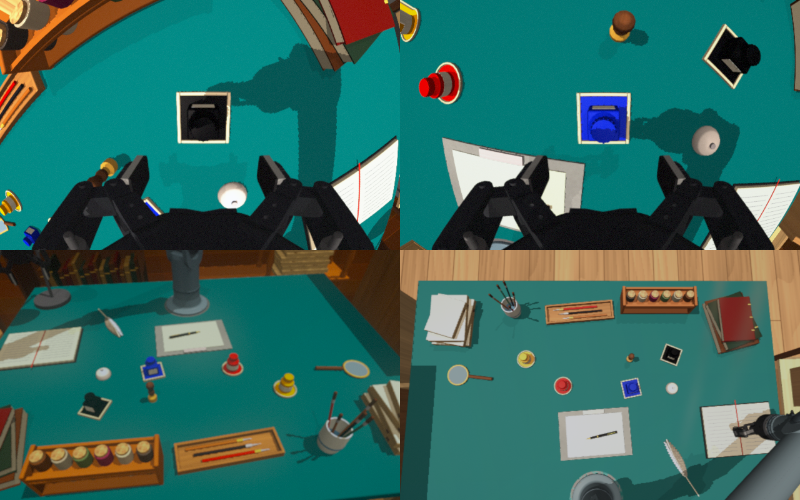

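All four bottles stand upright and centred in their own dishes: black at (203,118), blue at (603,120), and red and ochre in the lower views. The seal and paperweight are in place and the arm is clear.

```bash
python3 -c "
from bench import *
print(sign_off())"
```

```text
the job is handed in; nothing more can be done
None
```

All four ink bottles are upright and released in the dishes of their own colour, within about 4 mm of centre by the wrist camera; the seal and paperweight are where they stood, and the job was handed in at about 60 s of the 112 s limit (the sign-off returned no verdict).

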